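# Clamp the load-lock door with its draw latch

## Robot

A 7-joint arm with a two-finger parallel gripper is mounted at the origin on the work surface. World frame = base frame: x ahead of the robot, y to its left, z up, the work surface at z = 0. Lengths are in m, angles in rad, forces in N, time in s.
With the tool pointing down it reaches from about 0.425 to 0.925 m from the base axis. Payload 6.8 kg.
Tool frame: the origin (TCP) lies at the centre of the arm's flange, where the gripper is bolted on; the fingertips stand 173 mm ahead of it and the grasp point (between the pads) lies 155 mm ahead of it (finger_overhang is the distance from the TCP to the fingertips, in m); y points along the fingers, z is the direction in which the jaws open and shut, and the axes are right-handed (so a half turn about y gives the same grasp; the last joint's range is limited). The gripper opens to 85 mm and grips with 20 to 120 N. Pads are 22 mm wide; open, the fingers measure 114 mm over their backs; the gripper's body (76 mm by 85 mm) begins 54 mm behind the grasp point. The pads swing forward as they close: fully open they stand 13 mm farther back than shut.
Start: joints at [1.163, 0.477, 0.022, 1.555, -0.011, 1.109, -0.083], TCP at [0.199, -0.645, 0.405] pointing down, gripper open.
Joint ranges: [-2.96, 2.96], [-0.34, 2.1], [-1.41, 1.46], [0.24, 2.44], [-1.37, 4.51], [0.17, 1.92], [-2.96, 2.96]. Speed limits (rad/s): [2.39, 2.39, 3.14, 3.14, 3.14, 3.14, 3.14].

## Interface

Orientations are given as a rotation vector (axis times angle).
In Python, from bench import get_obs, grab_frame, hand_in, finger_overhang gives the robot as it stands. The module is installed in compiled form; this text tells all that it offers.
- The arm moves only by the shell command python3 -m jog 'ROWS' [FORCE]. ROWS is JSON, a list of rows, each a list of 3 entries, a list of its own where there are three numbers: the shift along the tool's x, y, z in cm, then the turn about the tool's y in rad, then the gripper command: -1 is fully open, 1 is shut, values between are in proportion. In form: [[[x, y, z], twist, gripper], ...]. A call has 1 to 10 rows; each row is the pose to reach, as a shift and turn from the pose commanded when the call began, along the tool's axes at that moment; what a row does not reach only later rows make up. A row lasts 1/8 s, in which the tool goes at most 62.5 mm and 10.7 degrees, less where a joint would pass 70% of its speed; a pose out of reach is approached as far as the arm can. A call with a gripper value outside its range is refused whole. The fingers move at their own pace and stop on an object; FORCE is the grip in N (left out, the last holds). Time passes only in rows, so rows that repeat a pose let the fingers close. It gives the time, the measured TCP pose, the force and the opening at its end, in the units of the state.
- get_obs(): the state, without advancing time (a new reading comes with each control period).
- grab_frame(name): name is "scene" or "top"; returns a dict with "image" (480x640x3 uint8, blue, green, red), "fx", "fy", "cx", "cy" (pixels), "distortion" ([k1, k2, p1, p2, k3] as OpenCV has them; the pictures are not rectified), "origin" and "rotation" of the camera in the world. Camera axes: x right, y up, looking along -z (the intrinsics and any distortion apply to the point x, -y, -z); pixel columns grow to the right and rows downward; lengths in m; the calibration is good to about 2 mm. A picture is of the moment at which its call begins. There is no depth.
- hand_in(): hands the job in, once; it reports no verdict.
The state is a dict: "clock": time; "joints": joint angles; "qvel": joint speeds; "tau": joint torques, N m; "tcp_pos": TCP position; "orientation": TCP orientation; "contact_force": force on the tool from outside, world axes, zero at the start; "moment": the same for the moment, N m; "grip_width": finger opening in m.
Only numpy, scipy, OpenCV 4.12 (cv2) and the standard library are available. Lean on these libraries where they do the work, as an engineer would, in place of code of your own. Each camera call takes 0.05 s, during which the arm holds its last target.

## Task

Clamp the small load-lock door onto its seal with the toggle latch on top: lower the wire bail into the slot behind the keeper's nose and draw it in under the nose, then push the orange lever over past centre until it lies fully home on its rubber bumper. The bail's length was set by hand, so feel for the slot: rest only gently on the yellow guide and press the lever home without ramming the bumper. Leave the parts lying beside the chamber where they are, and let go at the end.

Things in the scene. Friction and masses are not known exactly. Their poses are not given: they have to be found in the camera images.
- chamber: Fixed aluminium block 130 x 130 x 80 mm, spanning x -65..65, y -85..45; origin on the work surface. Latch, door and keeper lie on it in its plane x = 0; +y runs from latch to keeper, z is up. The lever's pivot axis is parallel to x through (0, -20, 110) mm of this frame, between two steel lugs.
- lever (a joint): Lever angle, rad. 0 = open. The handle points (45 deg + angle) above +y: swings up, over, down to -y. The bail's hinge turns with it, 20 mm from the pivot, 15 deg further round. Dead centre about 2.0; home, level on the bumper, at 2.32. Stays where left (0.03 N m friction); moving the bail turns it too (2 to 5 N; more if fast). Hooked, it resists up to 0.5 N m before centre, then snaps on.
- handle: Orange lever handle: bar 16 mm wide (along x) and 6 mm thick, from the pivot to the origin at its end, 85 mm from the pivot, where a 14 mm thick, 28 mm wide roll is. Its y axis points outward along the handle, z is normal to it (the side to push on is -z).
- bumper: Fixed soft rubber stop (some 5 N/mm) on the chamber top below the closed handle, 60 mm from the pivot; 18 x 12 mm, 29 mm high, top at z = 109 mm of the chamber frame; at most 35 N on it. Origin at the centre of its underside.
- bail: Wire bail: origin on its hinge on the lever, y outward along the bail, z normal (up), x the hinge axis. Rods 44 mm apart, 6 mm cross bar nominally 100 mm out, black grip beyond. Stiff hinge: stays where left and turns along with the lever unless the bar is under the nose. Its length was set by hand: bar and grip really lie up to 6 mm nearer or farther along y than their points; not measured.
- bail_bar (a point): Nominal middle of the bail's cross bar (real bar up to 6 mm off along bail y).
- bail_grip (a point): Nominal centre of the black round grip, 20 mm diameter, 16 mm wide along x, 38 mm beyond the bar and 12 mm above it in the bail frame (real grip off by the same up to 6 mm along bail y). Pinch it along x; it can pivot in the pinch.
- keeper_seat (a point): Seat of the bar's middle, on the door; axes as chamber. Offsets in mm: post face y -3; nose 18 wide, z 3.5..9.5, ends at y +5; two yellow ears, 8 wide at x +-13, y 13..18, tops z 8.5. So the slot for the 6 mm bar is 8 wide, middle y +9, floor z -12. Lower the bar between nose and ears to the seat's height or a few mm below, then draw it to -y under the nose.
- keeper_crown: Yellow plastic guide on the keeper: top layer of nose and post (18 x 18 mm, top 9.5 mm above the seat) and the two ears. Marks easily: at most 25 N on it. Its frame equals the chamber's, shifted along -y by door.
- door (a joint): How far the door has been drawn towards the chamber onto its soft seal, m; 0 now, spring 4 N/mm, 0.002 to 0.014 when clamped, depending on the bail's length.
- yellow_cap: Yellow round cap, 48 mm diameter, 30 mm high, lying beside the chamber; leave alone. Origin under its centre.
- clamp_ring: Steel ring, 60 mm diameter, 14 mm high; leave alone. Origin under its centre.
- seal_tin: Blue box 60 x 45 x 22 mm; leave alone. Origin under its centre.

How it is judged:
By the outcome, as a careful person would: the job done as asked, in the order asked, and still so for the second after the job is handed in, with the robot touching nothing.
It also fails if it takes over 72 s, if anything falls off the work surface, if the arm or the gripper's body presses on something with over 40 N, if the wrist force passes 120 N, or if a joint passes its speed limit or range.

## Working session

There is one attempt and no reset: what is moved stays moved. The work goes in short steps, Python scripts to look and compute and a shell command to move; the robot and the scene stay as the last step left them, time stands still between calls to the robot, and variables do not carry over. Pictures are saved under pics/ and viewed, and the job is handed in when it is done.

```bash
mkdir -p pics; python3 - <<'E'
from bench import *
import cv2
print(get_obs(), finger_overhang)
for n in("scene","top"):
    f=grab_frame(n); cv2.imwrite(f"pics/{n}0.png",f["image"]); f.pop("image"); print(n,f)
E
```

```text
{'clock': 0.0, 'joints': array([ 1.16292907,  0.47780388,  0.022351  ,  1.5564457 , -0.01153023,
        1.10929134, -0.08310354]), 'qvel': array([ 1.38739964e-03,  7.88169496e-05, -7.85318605e-04,  4.62182420e-04,
        1.21299385e-03, -3.47553460e-04,  2.61757889e-04]), 'tau': array([ 3.27874077e-04, -5.96461093e+01,  1.60783030e+00, -2.81208730e+01,
        1.23737514e-02,  9.33316100e-03,  2.31214250e-05]), 'tcp_pos': array([ 0.19925223, -0.64463599,  0.40372553]), 'orientation': array([-0.31153135,  2.06214515, -2.05843752]), 'contact_force': array([ 0.03484259,  0.00702925, -0.31714614]), 'moment': array([0.00327429, 0.01061192, 0.01711744]), 'grip_width': 0.08523418065680954} 0.1734
scene {'fx': 445.7289213254801, 'fy': 445.7289213254801, 'cx': 314.606995378785, 'cy': 241.3467684459748, 'distortion': array([-0.11370737,  0.        ,  0.        ,  0.        ,  0.        ]), 'origin': array([ 0.95501156, -0.13783647,  0.67418207]), 'rotation': array([0.57829343, 0.38950589, 1.09948676])}
top {'fx': 552.702034020487, 'fy': 552.702034020487, 'cx': 319.3347423047803, 'cy': 248.42940024468334, 'distortion': array([-0.03015018,  0.        ,  0.        ,  0.        ,  0.        ]), 'origin': array([0.39704598, 0.03488302, 0.90285827]), 'rotation': array([ 0.17839294, -0.20284665, -1.67369784])}
```

View pics/scene0.png

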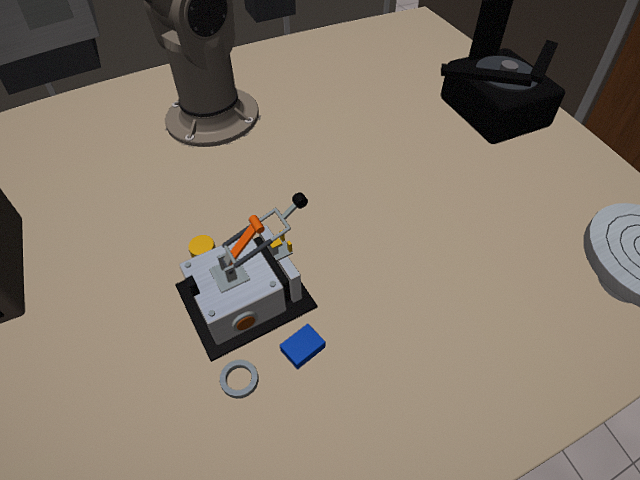

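View pics/top0.png

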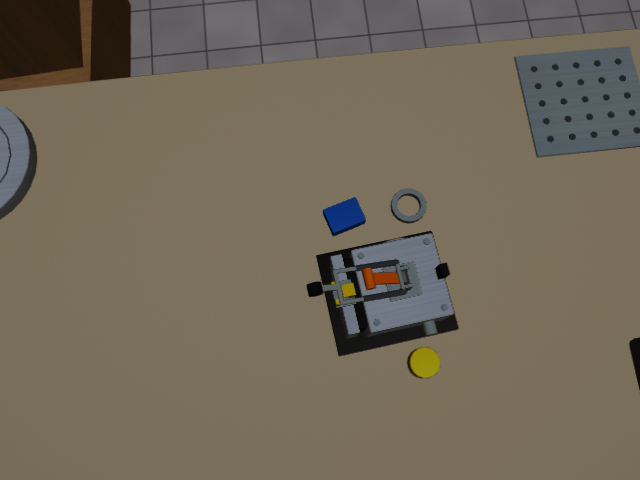

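The scene picture shows the chamber at about (240,295) px with the lever open and the bail raised towards the keeper. The top picture shows the chamber at about (390,290), with the grip at (315,289) and the handle roll at (370,278). The cap, ring and tin lie beside it. I'll enlarge both to get accurate points.

```bash
python3 - <<'E'
import cv2
a=cv2.imread("pics/scene0.png")[180:370,165:335]; cv2.imwrite("pics/scene0z.png",cv2.resize(a,None,fx=3.1,fy=3.1,interpolation=cv2.INTER_CUBIC))
a=cv2.imread("pics/top0.png")[225:360,300:465]; cv2.imwrite("pics/top0z.png",cv2.resize(a,None,fx=4,fy=4,interpolation=cv2.INTER_CUBIC))
E
```

```text
(no output)
```

View pics/scene0z.png

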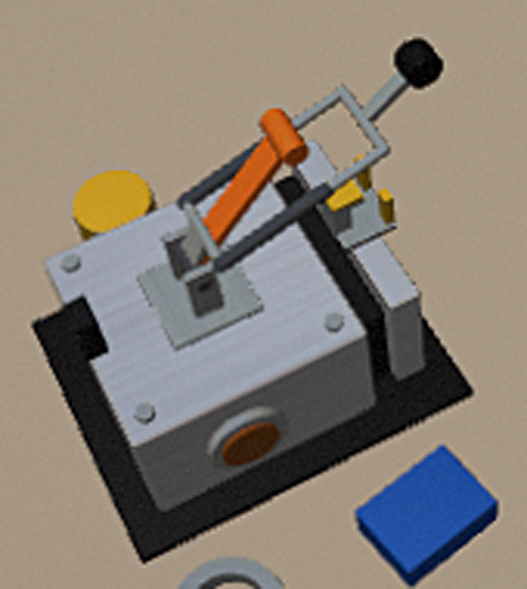

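View pics/top0z.png

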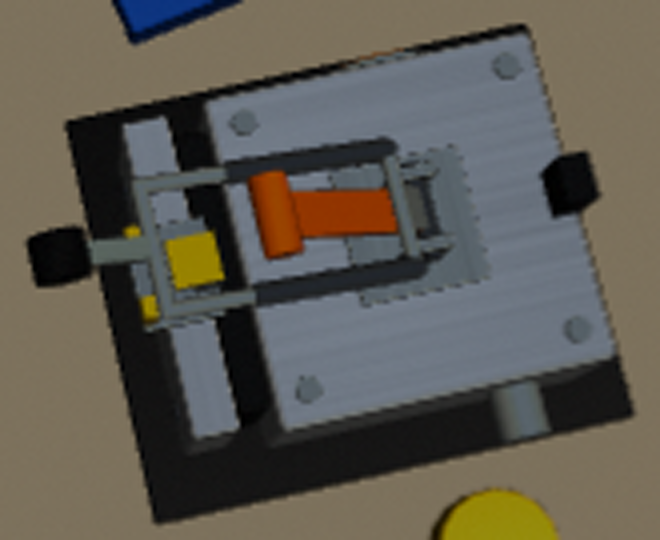

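```bash
cat > H.py <<'E'
import numpy as np, cv2
from scipy.spatial.transform import Rotation as R
from bench import *
def proj(f,P,dt=np.zeros(3),dr=np.zeros(3)):
    P=np.atleast_2d(P).astype(float)
    M=(R.from_rotvec(dr)*R.from_rotvec(f["rotation"])).as_matrix()
    q=(P-f["origin"]-dt)@M
    q=q*[1,-1,-1]
    K=np.array([[f["fx"],0,f["cx"]],[0,f["fy"],f["cy"]],[0,0,1]])
    return cv2.projectPoints(q,np.zeros(3),np.zeros(3),K,np.asarray(f["distortion"]))[0].reshape(-1,2)
def c2w(p,P): # p: x,y,yaw ; P chamber frame in m
    P=np.atleast_2d(P); c,s=np.cos(p[2]),np.sin(p[2])
    return np.c_[p[0]+c*P[:,0]-s*P[:,1],p[1]+s*P[:,0]+c*P[:,1],P[:,2]]
def hinge(th): a=np.deg2rad(60)+th; return np.array([0,-.02+.02*np.cos(a),.11+.02*np.sin(a)])
def bailpt(th,ph,y,z,x=0):
    return hinge(th)+np.array([x,y*np.cos(ph)-z*np.sin(ph),y*np.sin(ph)+z*np.cos(ph)])
E
cat > fit.py <<'E'
from H import *
from scipy.optimize import least_squares
S=grab_frame("scene");T=grab_frame("top")
tz=lambda u,v:(300+u/4,225+v/4)
sz=lambda u,v:(165+u/3.1,180+v/3.1)
cor=np.array([[65,-85,80],[65,45,80],[-65,45,80],[-65,-85,80]])/1e3
uT=[tz(528,27),tz(208,100),tz(285,432),tz(615,352)]
uS=[sz(135,445),sz(372,340),None,sz(45,263)]
obs=[]
def model(v):
    p=v[:3];ph,d,ys,zs=v[3:7];L=[]
    W=c2w(p,cor)
    nose=c2w(p,np.array([[9,5,9.5],[9,-13,9.5],[-9,-13,9.5],[-9,5,9.5]])/1e3+[0,ys,zs])
    g=c2w(p,bailpt(0,ph,.138+d,.012)); b=c2w(p,bailpt(0,ph,.1+d,0))
    r1=c2w(p,bailpt(0,ph,.1+d,0,.022)); r2=c2w(p,bailpt(0,ph,.1+d,0,-.022))
    roll=c2w(p,np.array([0,-.02+.085*np.cos(np.pi/4),.11+.085*np.sin(np.pi/4)]))
    t=[*zip("c0 c1 c2 c3".split(),W,uT),*zip("n0 n1 n2 n3".split(),nose,[tz(165,240),tz(213,232),tz(224,280),tz(175,288)]),("grip",g[0],tz(60,257)),("b+",r1[0],tz(143,187)),("b-",r2[0],tz(168,312)),("roll",roll[0],tz(275,215))]
    s=[(n,w,u) for n,w,u in zip("c0 c1 c2 c3".split(),W,uS) if u]
    s+=[("n0",nose[0],sz(350,206)),("n1",nose[1],sz(328,194)),("grip",g[0],sz(418,62)),("b-",r2[0],sz(342,90)),("b+",r1[0],sz(383,150)),("roll",roll[0],sz(284,137))]
    return s,t
def res(v,det=False):
    s,t=model(v); out=[];D=[]
    for f,l,o in((S,s,7),(T,t,13)):
        e=proj(f,[w for _,w,_ in l],v[o:o+3],v[o+3:o+6])-np.array([u for *_,u in l])
        D+=[(n,*np.round(x,1)) for (n,_,_),x in zip(l,e)]; out.append(e.ravel())
    if det:
        for d in D: print(d[0],d[1],d[2])
    return np.concatenate(out+[v[7:10]/.001,v[10:13]/.0015,v[13:16]/.001,v[16:19]/.0015,[v[4]/.004]])
v0=np.r_[.5,.0,0,.3,0,.06,.09,np.zeros(12)]
best=None
for x in(.3,.5):
  for yaw in np.arange(-3,3.2,.5):
    v0[0]=x;v0[2]=yaw
    r=least_squares(res,v0,x_scale=np.r_[.1,.1,1,1,.01,.01,.01,np.full(12,.002)])
    if best is None or r.cost<best.cost:best=r
v=best.x;print(best.cost);print(np.round(v,4))
res(v,True)
J=best.jac;C=np.linalg.inv(J.T@J);print("sd",np.round(np.sqrt(np.diag(C))[:7],4))
np.save("v.npy",v)
p=v[:3]
print("grip",c2w(p,bailpt(0,v[3],.138+v[4],.012)),"seat",c2w(p,[0,v[5],v[6]]))
E
python3 fit.py
```

```text
38.40714335865567
[ 5.312e-01 -8.770e-02  1.096e-01  3.261e-01 -3.200e-03  6.780e-02
  1.051e-01 -6.000e-04 -0.000e+00  8.000e-04  1.000e-04  1.700e-03
  1.000e-04  6.000e-04  0.000e+00  2.000e-04 -0.000e+00 -1.100e-03
  1.000e-04]
c0 -0.9 1.3
c1 -1.0 -2.5
c3 -1.5 -1.0
n0 3.4 -4.1
n1 0.5 4.4
grip -0.5 0.1
b- -0.2 0.4
b+ -0.1 -0.4
roll -0.2 0.2
c0 -0.2 0.1
c1 -1.9 -0.2
c2 -0.7 0.1
c3 1.1 0.7
n0 0.5 -0.1
n1 0.6 -0.8
n2 0.8 -0.7
n3 0.9 -0.0
grip 0.2 0.1
b+ -1.1 -0.1
b- -0.1 -0.2
roll -0.2 0.2
sd [0.0012 0.0012 0.005  0.0142 0.0009 0.0008 0.002 ]
grip [[0.5187458  0.02549042 0.18186284]] seat [[ 0.52378067 -0.02026905  0.10512233]]
```

```bash
cat > ov.py <<'E'
from H import *
v=np.load("v.npy");p=v[:3];ph,d,ys,zs=v[3:7]
def box(x0,x1,y0,y1,z):return [[x0,y0,z],[x1,y0,z],[x1,y1,z],[x0,y1,z]]
polys=[np.array(box(-65,65,-85,45,80))/1e3,np.array(box(-65,65,-85,45,0))/1e3]
s=np.array([0,ys,zs])
polys+=[np.array(box(-9,9,-13,5,9.5))/1e3+s]+[np.array(box(x-4,x+4,13,18,8.5))/1e3+s for x in(-13,13)]
polys.append(np.array([bailpt(0,ph,0,0,.022),bailpt(0,ph,.1+d,0,.022),bailpt(0,ph,.1+d,0,-.022),bailpt(0,ph,0,0,-.022)]))
import sys
for n,o,(r0,r1,c0,c1),k in(("scene",7,(190,300,215,315),6),("top",13,(250,330,305,405),6)):
    f=grab_frame(n); im=f["image"][r0:r1,c0:c1]; im=cv2.convertScaleAbs(im,alpha=1.6); im=cv2.resize(im,None,fx=k,fy=k,interpolation=cv2.INTER_CUBIC)
    cv2.imwrite(f"pics/{n}_{sys.argv[1]}r.png",im)
    for q in polys:
        u=((proj(f,c2w(p,q),v[o:o+3],v[o+3:o+6])-[c0,r0]+.5)*k).astype(int)
        cv2.polylines(im,[u.reshape(-1,1,2)],True,(0,255,0),1)
    cv2.imwrite(f"pics/{n}_{sys.argv[1]}.png",im)
E
python3 ov.py a
```

```text
(no output)
```

View pics/scene_a.png

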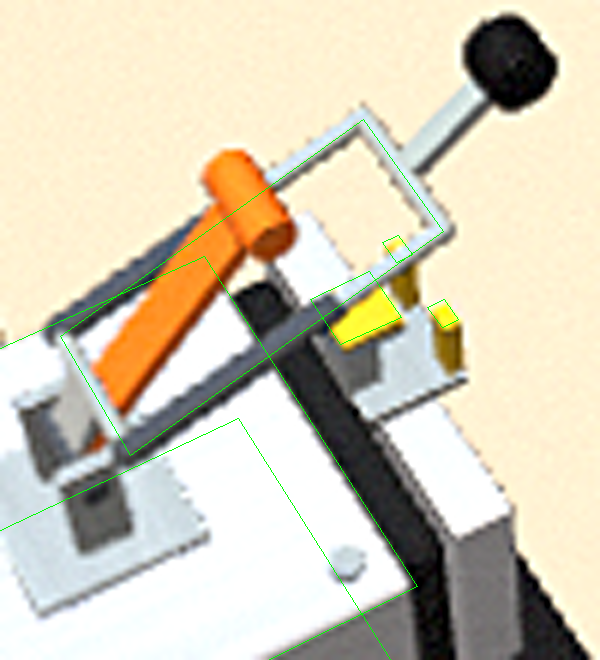

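View pics/top_a.png

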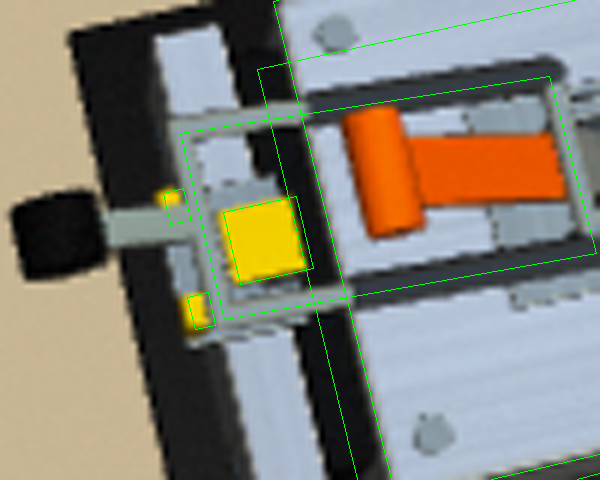

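```bash
sed -e 's|s+=\[("n0",nose\[0\],sz(350,206)),("n1",nose\[1\],sz(328,194)),|s+=[("n0",nose[0],sr(404,320)),("n1",nose[1],sr(342,348)),("e+",ear[0],sr(449,315)),("e-",ear[1],sr(398,246)),|' -e 's|\[tz(165,240),tz(213,232),tz(224,280),tz(175,288)\]|[tr(218,210),tr(293,197),tr(306,269),tr(240,285)]|' -e 's|^    roll=|    ear=c2w(p,np.array([[13,15.5,8.5],[-13,15.5,8.5]])/1e3+[0,ys,zs])\n    roll=|' -e 's|("roll",roll\[0\],tz(275,215))\]|("roll",roll[0],tz(275,215)),("e+",ear[0],tr(170,199)),("e-",ear[1],tr(198,314))]|' -e 's|^obs=|sr=lambda u,v:(215+u/6-.5,190+v/6-.5)\ntr=lambda u,v:(305+u/6-.5,250+v/6-.5)\nobs=|' fit.py > fit2.py; python3 fit2.py; python3 ov.py b
```

```text
14.011166406009103
[ 5.316e-01 -8.760e-02  1.088e-01  3.274e-01 -3.200e-03  6.870e-02
  1.046e-01 -7.000e-04 -1.000e-04  7.000e-04 -1.000e-04  1.700e-03
  2.000e-04  7.000e-04  1.000e-04  2.000e-04  1.000e-04 -1.200e-03
  2.000e-04]
c0 -0.7 1.4
c1 -0.7 -2.4
c3 -1.2 -0.9
n0 0.4 -0.4
n1 0.7 -0.4
e+ -0.1 -0.1
e- 0.8 0.6
grip -0.2 0.1
b- 0.1 0.5
b+ 0.2 -0.3
roll 0.1 0.3
c0 -0.1 -0.1
c1 -1.8 -0.5
c2 -0.7 -0.2
c3 1.2 0.5
n0 0.4 0.4
n1 0.0 -0.2
n2 0.8 -0.2
n3 -0.4 -0.1
grip 0.3 -0.3
b+ -1.0 -0.4
b- 0.1 -0.6
roll -0.1 -0.1
e+ 0.7 1.2
e- 0.1 -0.6
sd [0.0012 0.0012 0.0049 0.0141 0.0009 0.0007 0.0016]
grip [[0.51927336 0.0254947  0.18202777]] seat [[ 0.52416868 -0.01931825  0.10455755]]
```

View pics/top_b.png

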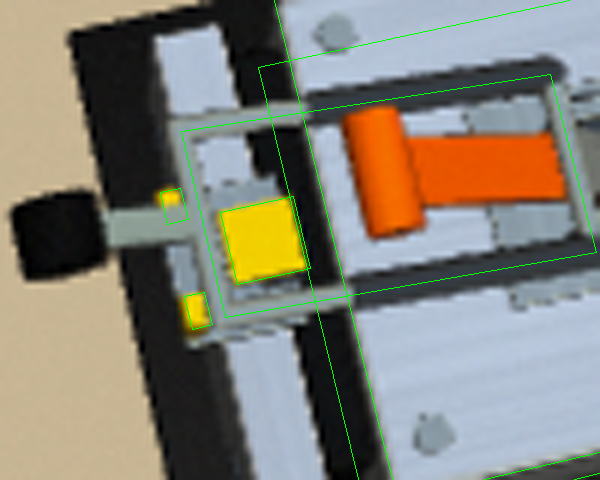

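View pics/scene_b.png

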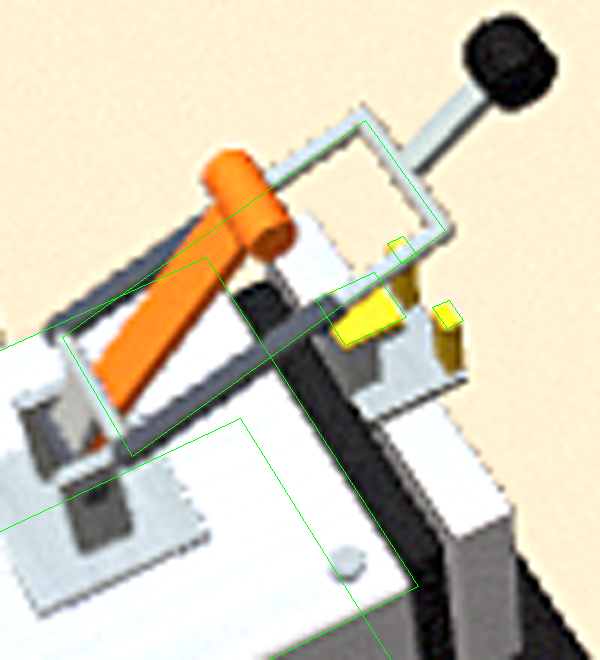

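The refined overlay matches nose, ears and bail to about 1 px. It puts the seat at chamber (y 68.7, z 104.6) mm and the bail about 3 mm short. Next I'll work out the approach.

```bash
cat >> H.py <<'E'
def shift(Pw,ref=None):
    """shift in cm, tool axes, from current measured pose to bring TCP to Pw"""
    o=get_obs(); M=R.from_rotvec(o["orientation"]).as_matrix()
    return np.round((np.asarray(Pw)-o["tcp_pos"])@M*100,2)
def state():
    o=get_obs();M=R.from_rotvec(o["orientation"]).as_matrix()
    v=np.load("v.npy");p=v[:3]
    g=o["tcp_pos"]+M[:,1]*.155
    c,s=np.cos(p[2]),np.sin(p[2]);C=np.array([[c,-s,0],[s,c,0],[0,0,1]])
    print("t",o["clock"],"tcp",np.round(o["tcp_pos"],4),"grasp_ch",np.round((g-[p[0],p[1],0])@C*1e3,1),"F_ch",np.round(o["contact_force"]@C,2),"w",round(o["grip_width"]*1e3,1))
    return o,M,C,p
E
python3 - <<'E'
from H import *
o,M,C,p=state(); print(np.round(M,3)); print(np.round(C.T@M,3))
v=np.load("v.npy")
g=c2w(p,bailpt(0,v[3],.138+v[4],.012))[0]; print(g, shift(g+[0,0,.155+.06]))
print("twist if tool z -> chamber x: ", np.arctan2((C[:,0])@M[:,0],C[:,0]@M[:,2]))
E
```

```text
t 0.5 tcp [ 0.1994 -0.6449  0.4047] grasp_ch [-390.8 -517.9  249.7] F_ch [ 0.96  0.02 -0.38] w 85.4
[[-0.955  0.     0.295]
 [-0.295  0.    -0.955]
 [-0.    -1.    -0.   ]]
[[-0.982  0.     0.19 ]
 [-0.19   0.    -0.982]
 [-0.    -1.    -0.   ]]
[0.51927336 0.0254947  0.18202777] [-50.36   0.77 -54.6 ]
twist if tool z -> chamber x:  -1.3797463502113705
```

```bash
python3 -m jog '[[[-50.4,0.0,-54.6],-1.38,-1],[[-50.4,0.0,-54.6],-1.38,-1],[[-50.4,0.0,-54.6],-1.38,-1],[[-50.4,0.0,-54.6],-1.38,-1],[[-50.4,0.0,-54.6],-1.38,-1],[[-50.4,0.0,-54.6],-1.38,-1],[[-50.4,0.0,-54.6],-1.38,-1],[[-50.4,0.0,-54.6],-1.38,-1],[[-50.4,0.0,-54.6],-1.38,-1],[[-50.4,0.0,-54.6],-1.38,-1]]' 40; python3 - <<'E'
from H import *
o,M,C,p=state(); print(np.round(C.T@M,3),o["joints"])
v=np.load("v.npy")
g=c2w(p,bailpt(0,v[3],.138+v[4],.012))[0]; print(shift(g+[0,0,.155+.06]))
print("twist", np.arctan2((C[:,0])@M[:,0],C[:,0]@M[:,2]))
E
```

```text
clock: 1.75
tcp_pos: [0.4693, -0.0792, 0.4052]
orientation: [-1.258, 1.128, -1.13]
contact_force: [0.2, -0.7, 0.3]
grip_width: 0.0857
t 1.75 tcp [ 0.4693 -0.0792  0.4052] grasp_ch [-60.9  15.  250.2] F_ch [ 0.17 -0.73  0.35] w 85.7
[[-0.001  0.001  1.   ]
 [-1.    -0.001 -0.001]
 [ 0.001 -1.     0.001]] [ 0.55139613  0.19439577 -0.57551545  1.98463388  0.12646777  0.99569737
  0.02388934]
[-9.87  0.82  6.1 ]
twist -0.0005308808481659083
```

```bash
python3 -m jog '[[[-9.9,0.8,6.1],0,-1],[[-9.9,0.8,6.1],0,-1],[[-9.9,0.8,6.1],0,-1],[[-9.9,2.8,6.1],0,-1],[[-9.9,2.8,6.1],0,-1]]' 40; python3 - <<'E'
from H import *
o,M,C,p=state()
for n in("scene","top"):
    f=grab_frame(n); r=(150,310,200,360) if n=="scene" else (220,340,280,440)
    cv2.imwrite(f"pics/{n}_c.png",cv2.resize(f["image"][r[0]:r[1],r[2]:r[3]],None,fx=3.7,fy=3.7,interpolation=cv2.INTER_CUBIC))
    g=o["tcp_pos"]+M[:,1]*np.array([[.155],[.173]]); v=np.load("v.npy");k=7 if n=="scene" else 13
    print(n,(proj(f,g,v[k:k+3],v[k+3:k+6])-[r[2],r[0]])*3.7)
E
```

```text
clock: 2.38
tcp_pos: [0.5179, 0.0229, 0.3756]
orientation: [-1.261, 1.131, -1.128]
contact_force: [-0.2, -0.1, -0.2]
grip_width: 0.0857
t 2.375 tcp [0.5179 0.0229 0.3756] grasp_ch [ -2.1 111.3 220.6] F_ch [-0.22 -0.1  -0.24] w 85.7
scene [[356.46003715 116.90423453]
 [358.4144227  149.15326283]]
top [[138.62127156 240.66417814]
 [138.76406286 249.84062596]]
```

View pics/scene_c.png

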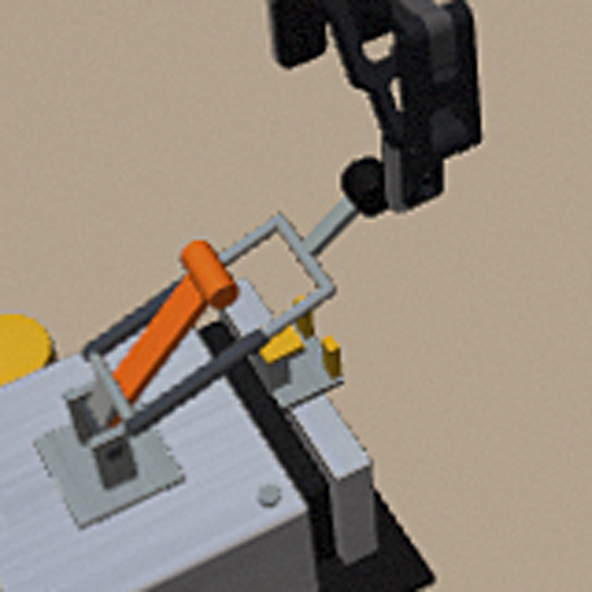

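View pics/top_c.png

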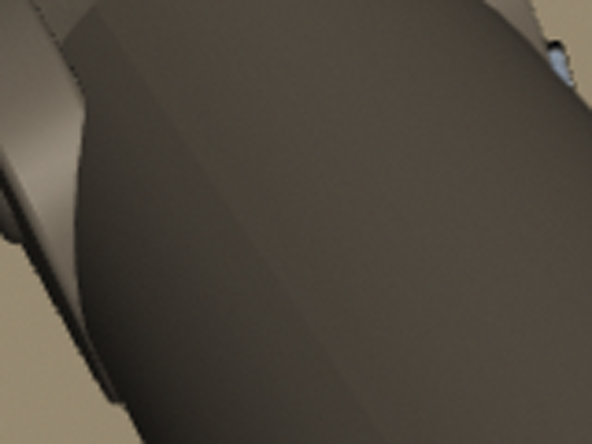

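The scene picture shows the open jaws straddling the grip, which is at (367,185) in the crop, with the fingertips at (410,205) and (300,60). The arm hides the top view. Going down 4 cm will bring the grip to the pads.

```bash
python3 -m jog '[[[0,2.0,0],0,-1],[[0,4.0,0],0,-1],[[0,4.0,0],0,-1],[[0,4.0,0],0,-1]]' 40; python3 - <<'E'
from H import *
o,M,C,p=state(); print(o["qvel"])
E
```

```text
clock: 2.98
tcp_pos: [0.519, 0.024, 0.3379]
orientation: [-1.257, 1.128, -1.13]
contact_force: [-0.0, -0.0, 0.6]
grip_width: 0.0855
t 2.975 tcp [0.519  0.024  0.3379] grasp_ch [ -0.2 112.2 182.9] F_ch [-0.05 -0.02  0.6 ] w 85.5
[-1.99476233e-03 -3.21689473e-03 -3.07826165e-03 -3.52916699e-03
 -7.03897139e-05 -4.45774104e-03 -1.90506750e-03]
```

```bash
python3 -m jog '[[[0,0,0],0,1],[[0,0,0],0,1],[[0,0,0],0,1],[[0,0,0],0,1],[[0,0,0],0,1],[[0,0,0],0,1],[[0,0,0],0,1],[[0,0,0],0,1]]' 40; python3 - <<'E'
from H import *
o,M,C,p=state()
f=grab_frame("scene"); r=(150,310,200,360)
cv2.imwrite(f"pics/scene_d.png",cv2.resize(f["image"][r[0]:r[1],r[2]:r[3]],None,fx=3.7,fy=3.7,interpolation=cv2.INTER_CUBIC))
E
```

```text
clock: 3.98
tcp_pos: [0.5188, 0.0242, 0.3368]
orientation: [-1.258, 1.128, -1.129]
contact_force: [1.6, 0.4, 0.7]
grip_width: 0.0151
t 3.975 tcp [0.5188 0.0242 0.3368] grasp_ch [ -0.6 112.5 181.8] F_ch [1.61 0.22 0.72] w 15.1
```

View pics/scene_d.png

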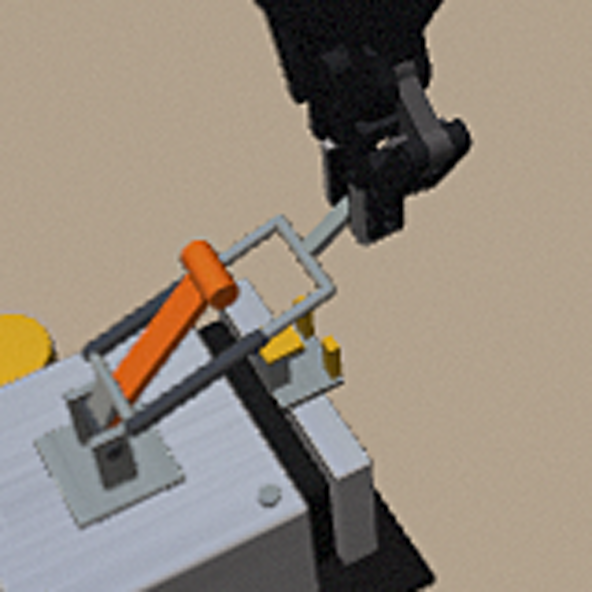

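The grip is held (opening 15.1 mm). Next I'll plan the grip path: bring the bar over the slot first, then go straight down.

```bash
cat > plan.py <<'E'
from H import *
from scipy.optimize import fsolve
v=np.load("v.npy");ph0,d,ys,zs=v[3:7]
def ik(yb,zb,d=d,th0=.3,ph=0.1):
    s=fsolve(lambda q:(bailpt(q[0],q[1],.1+d,0)[1:]-[yb,zb])*1e3,[th0,ph]); return s
def gripof(s,d=d): return bailpt(s[0],s[1],.138+d,.012)[1:]*1e3
if __name__=="__main__":
    g0=gripof((0,ph0)); print("bar0",bailpt(0,ph0,.1+d,0)[1:]*1e3,"grip0",g0)
    for yb,zb in((9,50),(9,35),(9,20),(9,14),(9,11),(9,5),(9,0),(9,-2),(4,-1),(0,-1),(0,0)):
        s=ik(ys+yb/1e3,zs+zb/1e3); g=gripof(s)
        print((yb,zb),"th,ph",np.round(s,3),"grip shift from grasp (x,y tool cm)",np.round([-(g-g0)[0]/10,-(g-g0)[1]/10],2))
E
python3 plan.py
```

```text
bar0 [ 81.64224225 158.44487639] grip0 [113.76461785 182.02777243]
(9, 50) th,ph [0.313 0.261] grip shift from grasp (x,y tool cm) [0.25 0.61]
(9, 35) th,ph [0.455 0.099] grip shift from grasp (x,y tool cm) [-0.05  2.68]
(9, 20) th,ph [ 0.471 -0.056] grip shift from grasp (x,y tool cm) [-0.25  4.76]
(9, 14) th,ph [ 0.445 -0.118] grip shift from grasp (x,y tool cm) [-0.31  5.6 ]
(9, 11) th,ph [ 0.425 -0.149] grip shift from grasp (x,y tool cm) [-0.33  6.02]
(9, 5) th,ph [ 0.371 -0.21 ] grip shift from grasp (x,y tool cm) [-0.36  6.87]
(9, 0) th,ph [ 0.313 -0.261] grip shift from grasp (x,y tool cm) [-0.37  7.57]
(9, -2) th,ph [ 0.286 -0.281] grip shift from grasp (x,y tool cm) [-0.38  7.85]
(4, -1) th,ph [ 0.544 -0.277] grip shift from grasp (x,y tool cm) [0.12 7.73]
(0, -1) th,ph [ 0.754 -0.271] grip shift from grasp (x,y tool cm) [0.53 7.71]
(0, 0) th,ph [ 0.769 -0.26 ] grip shift from grasp (x,y tool cm) [0.53 7.56]
```

```bash
python3 -m jog '[[[0.25,0.6,0],0,1],[[0.15,1.3,0],0,1],[[0.05,2.0,0],0,1],[[-0.05,2.7,0],0,1],[[-0.15,3.4,0],0,1],[[-0.2,4.1,0],0,1],[[-0.25,4.7,0],0,1],[[-0.25,4.7,0],0,1]]' 40; python3 - <<'E'
from H import *
o,M,C,p=state()
f=grab_frame("scene"); r=(200,290,230,320)
cv2.imwrite(f"pics/scene_e.png",cv2.resize(cv2.convertScaleAbs(f["image"][r[0]:r[1],r[2]:r[3]],alpha=1.6),None,fx=6.6,fy=6.6,interpolation=cv2.INTER_CUBIC))
E
```

```text
clock: 5.03
tcp_pos: [0.5184, 0.0285, 0.2897]
orientation: [-1.257, 1.127, -1.126]
contact_force: [-0.1, 6.2, 3.2]
grip_width: 0.015
t 5.025 tcp [0.5184 0.0285 0.2897] grasp_ch [ -0.4 117.2 134.7] F_ch [0.6  6.18 3.24] w 15.0
```

View pics/scene_e.png

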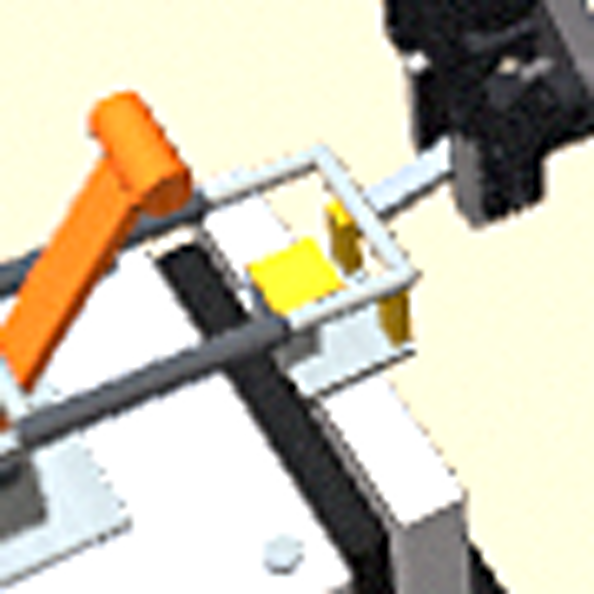

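The bar is at about (362,218) in the crop, above and across the ears and just in front of the nose. I'll overlay the model from the measured grasp point to check it.

```bash
cat > look.py <<'E'
from H import *; from plan import *; import sys
o,M,C,p=state()
f=grab_frame("scene"); r0,r1,c0,c1=(200,290,230,320);k=6.6
im=cv2.resize(cv2.convertScaleAbs(f["image"][r0:r1,c0:c1],alpha=1.6),None,fx=k,fy=k,interpolation=cv2.INTER_CUBIC)
if len(sys.argv)>2: off=np.array(eval(sys.argv[2]))
else: off=np.array([1.3,.2])
g=(o["tcp_pos"]+M[:,1]*.155-[p[0],p[1],0])@C*1e3
G=g[1:]+off
s=fsolve(lambda q:(gripof(q)-G),[.4,-.05]); b=bailpt(s[0],s[1],.1+d,0)[1:]*1e3
print("bar rel seat",np.round(b-[ys*1e3,zs*1e3],1),"th,ph",np.round(s,3))
S=np.array([0,ys,zs])
def box(x0,x1,y0,y1,z):return np.array([[x0,y0,z],[x1,y0,z],[x1,y1,z],[x0,y1,z]])/1e3+S
pl=[box(-9,9,-13,5,9.5),box(-17,-9,13,18,8.5),box(9,17,13,18,8.5),np.array([bailpt(*s,y,0,x) for x,y in((.022,0),(.022,.1+d),(-.022,.1+d),(-.022,0))])]
for q in pl:
    u=((proj(f,c2w(p,q),v[7:10],v[10:13])-[c0,r0]+.5)*k).astype(int); cv2.polylines(im,[u.reshape(-1,1,2)],True,(0,160,0),1)
cv2.imwrite(f"pics/look_{sys.argv[1]}.png",im)
E
python3 look.py a
```

```text
t 5.075 tcp [0.5184 0.0285 0.2899] grasp_ch [ -0.3 117.2 134.9] F_ch [0.58 6.45 2.49] w 15.4
bar rel seat [11.3 20.4] th,ph [ 0.358 -0.049]
```

View pics/look_a.png

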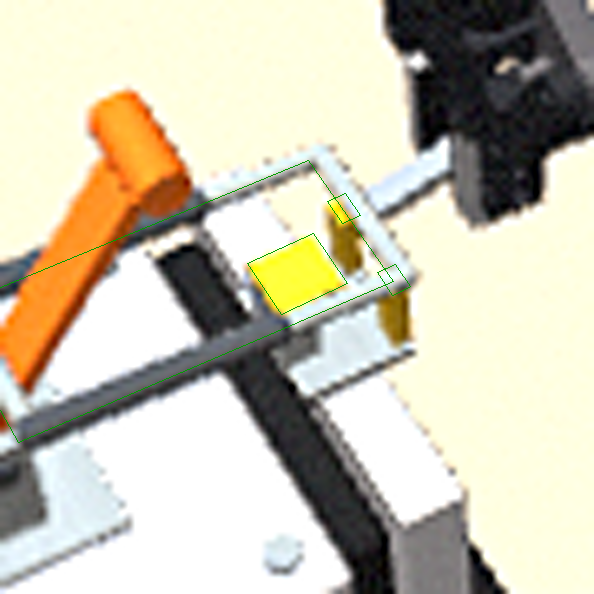

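```bash
python3 - <<'E'
from H import *; from plan import *
f=grab_frame("scene");p=v[:3];k=6.6
P=np.array([.022,ys+.0113,zs+.0204])
a=proj(f,c2w(p,[P,P+[0,.001,0],P+[0,0,.001]]),v[7:10],v[10:13])*k
J=(a[1:]-a[0]).T;print(J)
for u in((5,-10),(9,-12),(7,-11)):print(np.linalg.solve(J,u))
E
```

```text
[[ 3.70418664 -0.24839421]
 [-1.71861721 -2.59051643]]
[1.54016381 2.8384487 ]
[2.62359516 2.89171848]
[2.08187948 2.86508359]
```

```bash
python3 -m jog '[[[0.2,0.1,0],0,1],[[0.4,0.3,0],0,1],[[0.5,0.5,0],0,1],[[0.5,0.5,0],0,1],[[0.5,0.5,0],0,1]]' 40; python3 look.py b "(3.3,3.1)"
```

```text
clock: 5.8
tcp_pos: [0.519, 0.0232, 0.285]
orientation: [-1.257, 1.127, -1.126]
contact_force: [0.5, 5.2, 2.6]
grip_width: 0.015
t 5.8 tcp [0.519  0.0232 0.285 ] grasp_ch [ -0.4 111.8 130. ] F_ch [1.08 5.12 2.63] w 15.0
bar rel seat [ 7.8 19.1] th,ph [ 0.53  -0.066]
```

View pics/look_b.png

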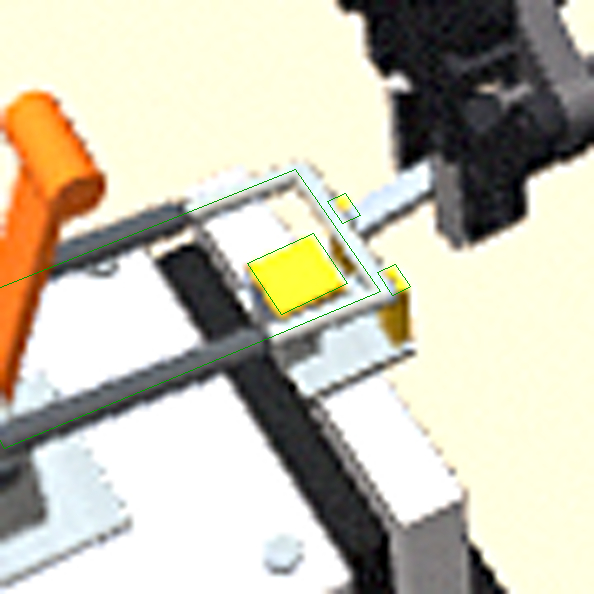

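The overlay now shows the bar about 9 mm beyond the seat and 19 mm above it, so over the slot. I'll descend in small steps and feel for contact.

```bash
python3 -m jog '[[[0,0.3,0],0,1],[[-0.05,0.6,0],0,1],[[-0.05,0.6,0],0,1],[[-0.05,0.8,0],0,1],[[-0.05,0.8,0],0,1]]' 40; python3 look.py c "(4.5,3.1)"
```

```text
clock: 6.48
tcp_pos: [0.5189, 0.0226, 0.2767]
orientation: [-1.258, 1.128, -1.128]
contact_force: [1.0, 5.2, 2.0]
grip_width: 0.0151
t 6.475 tcp [0.5189 0.0226 0.2767] grasp_ch [ -0.6 111.  121.7] F_ch [1.56 5.07 2.03] w 15.1
bar rel seat [ 7.6 13.1] th,ph [ 0.507 -0.127]
```

View pics/look_c.png

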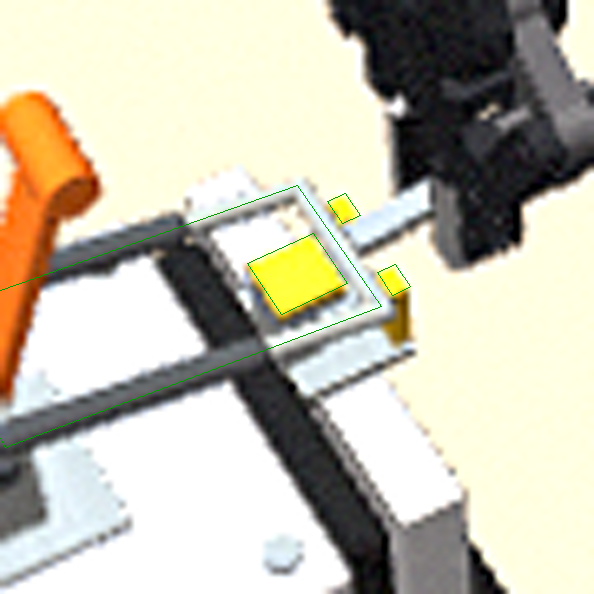

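```bash
python3 -m jog '[[[0,0.15,0],0,1],[[0,0.3,0],0,1],[[0,0.3,0],0,1]]' 40; python3 look.py d "(4.5,3.1)"; python3 -m jog '[[[0,0.15,0],0,1],[[0,0.3,0],0,1],[[0,0.3,0],0,1]]' 40; python3 look.py e "(4.5,3.1)"
```

```text
clock: 6.9
tcp_pos: [0.5189, 0.0222, 0.2736]
orientation: [-1.259, 1.129, -1.128]
contact_force: [1.5, 5.0, 2.4]
grip_width: 0.0151
t 6.9 tcp [0.5189 0.0222 0.2736] grasp_ch [ -0.7 110.6 118.6] F_ch [2.04 4.82 2.37] w 15.1
bar rel seat [ 7.1 10.9] th,ph [ 0.521 -0.15 ]
clock: 7.32
tcp_pos: [0.5189, 0.0219, 0.2706]
orientation: [-1.259, 1.129, -1.129]
contact_force: [0.8, 3.7, 1.4]
grip_width: 0.0154
t 7.325 tcp [0.5189 0.0219 0.2706] grasp_ch [ -0.8 110.2 115.6] F_ch [1.2  3.57 1.38] w 15.4
bar rel seat [6.5 8.8] th,ph [ 0.53  -0.173]
```

View pics/look_e.png

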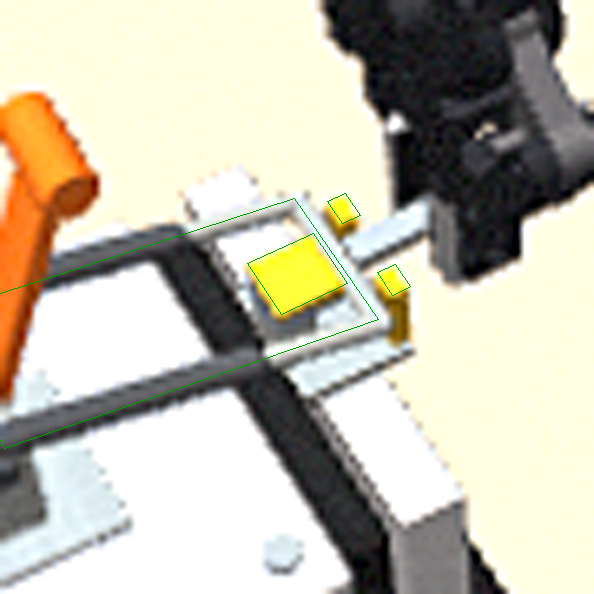

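```bash
python3 -m jog '[[[-0.05,0.15,0],0,1],[[-0.07,0.3,0],0,1],[[-0.07,0.3,0],0,1]]' 40; python3 look.py f "(4.5,3.1)"; python3 -m jog '[[[0,0.15,0],0,1],[[-0.05,0.3,0],0,1],[[-0.05,0.3,0],0,1]]' 40; python3 look.py g "(4.5,3.1)"
```

```text
clock: 7.75
tcp_pos: [0.5188, 0.0222, 0.2676]
orientation: [-1.259, 1.129, -1.129]
contact_force: [2.7, -0.3, 3.0]
grip_width: 0.0149
t 7.75 tcp [0.5188 0.0222 0.2676] grasp_ch [ -0.8 110.4 112.6] F_ch [ 2.67 -0.6   2.96] w 14.9
bar rel seat [6.6 6.7] th,ph [ 0.506 -0.195]
clock: 8.18
tcp_pos: [0.5188, 0.0226, 0.2645]
orientation: [-1.259, 1.129, -1.13]
contact_force: [2.2, -4.1, 2.3]
grip_width: 0.0149
t 8.175 tcp [0.5188 0.0226 0.2645] grasp_ch [ -0.8 110.8 109.5] F_ch [ 1.76 -4.33  2.25] w 14.9
bar rel seat [7.  4.6] th,ph [ 0.467 -0.217]
```

View pics/look_g.png

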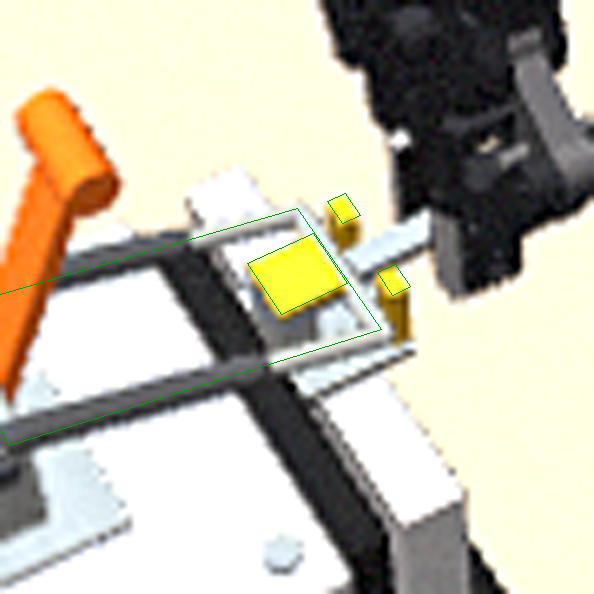

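```bash
python3 -m jog '[[[0,0.15,0],0,1],[[0,0.3,0],0,1],[[0,0.3,0],0,1]]' 40; python3 look.py h "(4.5,3.1)"; python3 -m jog '[[[0,0.15,0],0,1],[[0,0.3,0],0,1],[[0,0.3,0],0,1]]' 40; python3 look.py i "(4.5,3.1)"
```

```text
clock: 8.6
tcp_pos: [0.5186, 0.0233, 0.2616]
orientation: [-1.259, 1.129, -1.128]
contact_force: [2.2, -2.7, 2.2]
grip_width: 0.0155
t 8.6 tcp [0.5186 0.0233 0.2616] grasp_ch [ -0.9 111.7 106.6] F_ch [ 1.93 -2.89  2.23] w 15.5
bar rel seat [7.7 2.4] th,ph [ 0.404 -0.239]
clock: 9.02
tcp_pos: [0.5187, 0.0235, 0.2586]
orientation: [-1.259, 1.128, -1.128]
contact_force: [1.7, -1.6, 3.1]
grip_width: 0.0151
t 9.025 tcp [0.5187 0.0235 0.2586] grasp_ch [ -0.8 111.8 103.6] F_ch [ 1.53 -1.73  3.11] w 15.1
bar rel seat [7.8 0.3] th,ph [ 0.373 -0.26 ]
```

View pics/look_i.png

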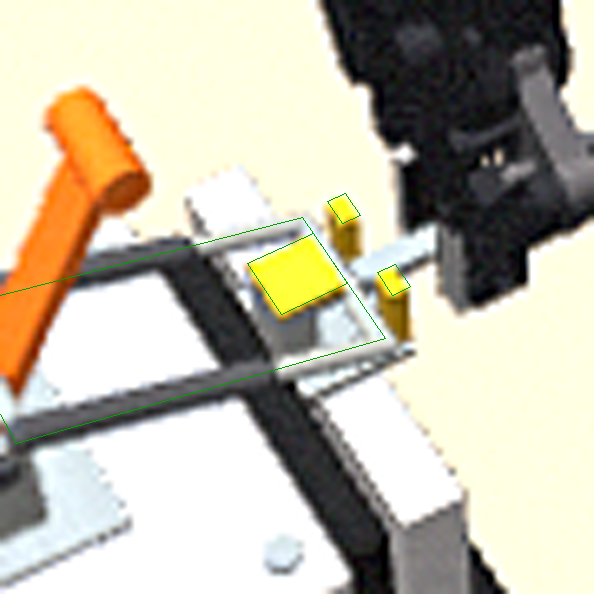

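The bar is in the slot at about seat height, in front of the nose and inside the ears, and nothing is pressing on it. Now I'll draw it to -y.

```bash
python3 -m jog '[[[0.15,0,0],0,1],[[0.3,0,0],0,1],[[0.45,0,0],0,1],[[0.6,-0.05,0],0,1],[[0.6,-0.05,0],0,1]]' 40; python3 look.py j "(4.5,3.1)";  python3 -m jog '[[[0.1,0,0],0,1],[[0.2,0,0],0,1],[[0.3,0,0],0,1],[[0.3,0,0],0,1]]' 40; python3 look.py k "(4.5,3.1)"
```

```text
clock: 9.7
tcp_pos: [0.5192, 0.0193, 0.2593]
orientation: [-1.257, 1.128, -1.125]
contact_force: [1.3, 4.8, 1.6]
grip_width: 0.0146
t 9.7 tcp [0.5192 0.0193 0.2593] grasp_ch [ -0.7 108.1 104.3] F_ch [1.85 4.67 1.57] w 14.6
bar rel seat [4.1 0.8] th,ph [ 0.565 -0.257]
clock: 10.25
tcp_pos: [0.5195, 0.0161, 0.2593]
orientation: [-1.258, 1.128, -1.126]
contact_force: [2.0, 5.3, 2.6]
grip_width: 0.0156
t 10.25 tcp [0.5195 0.0161 0.2593] grasp_ch [ -0.7 104.7 104.3] F_ch [2.55 5.02 2.62] w 15.6
bar rel seat [0.8 0.7] th,ph [ 0.737 -0.253]
```

View pics/look_k.png

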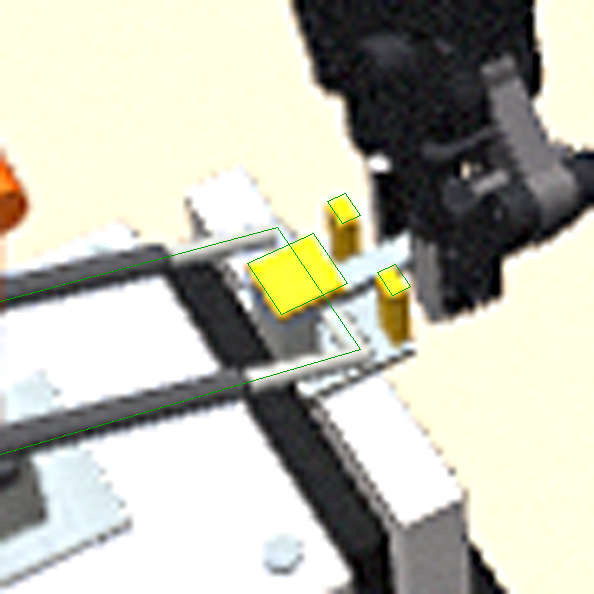

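The bar is passing under the nose: its + end is at about (365,352) and the yellow nose lies over it. I'll keep going until it seats on the post.

```bash
python3 -m jog '[[[0.1,0,0],0,1],[[0.2,0,0],0,1],[[0.2,0,0],0,1]]' 40; python3 look.py l "(4.5,3.1)";  python3 -m jog '[[[0.1,0,0],0,1],[[0.2,0,0],0,1],[[0.2,0,0],0,1]]' 40; python3 look.py m "(4.5,3.1)"
```

```text
clock: 10.68
tcp_pos: [0.5198, 0.0139, 0.2593]
orientation: [-1.258, 1.128, -1.126]
contact_force: [1.5, 6.7, 1.9]
grip_width: 0.015
t 10.675 tcp [0.5198 0.0139 0.2593] grasp_ch [ -0.7 102.6 104.3] F_ch [2.23 6.5  1.92] w 15.0
bar rel seat [-1.4  0.5] th,ph [ 0.856 -0.249]
clock: 11.1
tcp_pos: [0.5199, 0.0129, 0.2593]
orientation: [-1.257, 1.128, -1.125]
contact_force: [0.4, 8.9, 3.0]
grip_width: 0.0147
t 11.1 tcp [0.5199 0.0129 0.2593] grasp_ch [ -0.7 101.7 104.3] F_ch [1.32 8.84 2.95] w 14.7
bar rel seat [-2.3  0.5] th,ph [ 0.906 -0.245]
```

View pics/look_m.png

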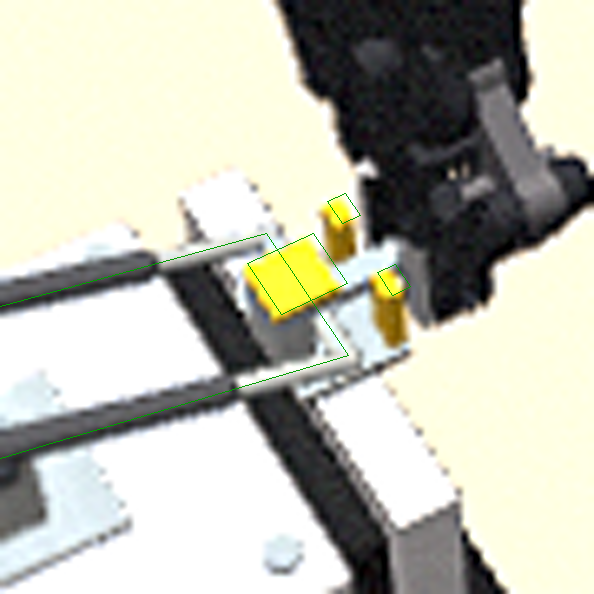

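The yellow nose has moved about 1 mm to -y in the picture and the force has risen to 9 N. So the bar is seated on the post under the nose. I'll release the grip and lift.

```bash
python3 -m jog '[[[-0.1,0,0],0,0],[[-0.1,0,0],0,-1],[[-0.1,0,0],0,-1],[[-0.1,0,0],0,-1],[[-0.1,0,0],0,-1],[[-0.1,0,0],0,-1],[[-0.1,0,0],0,-1]]' 40; python3 look.py n "(4.5,3.1)"
```

```text
clock: 12.02
tcp_pos: [0.52, 0.0114, 0.2592]
orientation: [-1.259, 1.129, -1.129]
contact_force: [0.0, -0.2, 0.5]
grip_width: 0.0855
t 12.025 tcp [0.52   0.0114 0.2592] grasp_ch [ -0.8  99.6 104.2] F_ch [ 0.01 -0.21  0.49] w 85.5
bar rel seat [-4.3  0.1] th,ph [ 1.028 -0.239]
```

View pics/look_n.png

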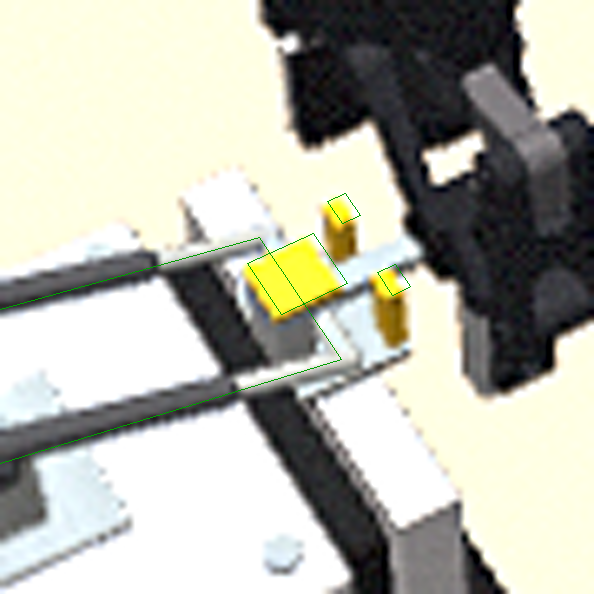

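```bash
python3 -m jog '[[[0,-4,0],0,-1],[[0,-8.6,0],0,-1],[[0,-8.6,0],0,0.5],[[3,-8.6,0],0,1],[[6,-8.6,0.1],0,1],[[8.5,-8.6,0.1],0,1],[[8.5,-8.6,0.1],0,1],[[8.5,-8.6,0.1],0,1]]' 40; python3 - <<'E'
from H import *
o,M,C,p=state()
f=grab_frame("scene"); r=(150,310,160,320)
cv2.imwrite(f"pics/scene_o.png",cv2.resize(cv2.convertScaleAbs(f["image"][r[0]:r[1],r[2]:r[3]],alpha=1.6),None,fx=3.7,fy=3.7,interpolation=cv2.INTER_CUBIC))
E
```

```text
clock: 13.08
tcp_pos: [0.53, -0.072, 0.3446]
orientation: [-1.259, 1.129, -1.127]
contact_force: [0.1, -0.3, -1.7]
grip_width: -0.0001
t 13.075 tcp [ 0.53   -0.072   0.3446] grasp_ch [-1.000e-01  1.580e+01  1.896e+02] F_ch [ 0.07 -0.31 -1.67] w -0.1
```

View pics/scene_o.png

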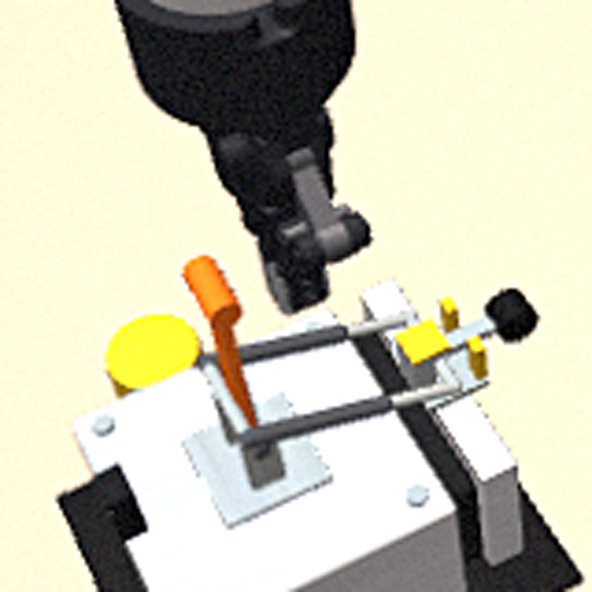

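The bail lies under the nose and the handle stands near vertical, with its roll at about (213,290). The closed fingers are on its +y side at (300,290). I'll compute the arc for pushing.

```bash
python3 - <<'E'
import numpy as np
for th in (0.9,1.0,1.1,1.2,1.3,1.4,1.5,1.6,1.7,1.8,1.9,2.0,2.1,2.2,2.25,2.3,2.32,2.34):
    a=np.pi/4+th;r=66
    u=np.array([np.cos(a),np.sin(a)]);n=np.array([np.sin(a),-np.cos(a)])
    Q=np.array([-20,110])+r*u+3*n
    ye=max(Q[0],(-20+85*u[0]+7) if a<1.75 else -999)
    t=np.array([ye+11,Q[1]]); g=t+[0,18.4]
    print(th,"grasp",np.round(g,1),"jog x,y from (15.8,189.6)",np.round((15.8-g[0])/10,2),np.round((189.6-g[1])/10,2))
E
```

```text
0.9 grasp [-11.7 194.3] jog x,y from (15.8,189.6) 2.75 -0.47
1.0 grasp [-20.1 193.5] jog x,y from (15.8,189.6) 3.59 -0.39
1.1 grasp [-26.6 192.1] jog x,y from (15.8,189.6) 4.24 -0.25
1.2 grasp [-32.8 190. ] jog x,y from (15.8,189.6) 4.86 -0.04
1.3 grasp [-38.9 187.3] jog x,y from (15.8,189.6) 5.47 0.23
1.4 grasp [-44.6 184.1] jog x,y from (15.8,189.6) 6.04 0.55
1.5 grasp [-50.  180.2] jog x,y from (15.8,189.6) 6.58 0.94
1.6 grasp [-55.  175.9] jog x,y from (15.8,189.6) 7.08 1.37
1.7 grasp [-59.5 171. ] jog x,y from (15.8,189.6) 7.53 1.86
1.8 grasp [-63.5 165.8] jog x,y from (15.8,189.6) 7.93 2.38
1.9 grasp [-66.9 160.2] jog x,y from (15.8,189.6) 8.27 2.94
2.0 grasp [-69.8 154.2] jog x,y from (15.8,189.6) 8.56 3.54
2.1 grasp [-72.1 148. ] jog x,y from (15.8,189.6) 8.79 4.16
2.2 grasp [-73.7 141.6] jog x,y from (15.8,189.6) 8.95 4.8
2.25 grasp [-74.3 138.4] jog x,y from (15.8,189.6) 9.01 5.12
2.3 grasp [-74.7 135.1] jog x,y from (15.8,189.6) 9.05 5.45
2.32 grasp [-74.8 133.8] jog x,y from (15.8,189.6) 9.06 5.58
2.34 grasp [-74.9 132.5] jog x,y from (15.8,189.6) 9.07 5.71
```

```bash
cat > st.py <<'E'
from H import *; import sys
o,M,C,p=state()
f=grab_frame("scene"); r=(150,310,160,320)
cv2.imwrite(f"pics/st_{sys.argv[1]}.png",cv2.resize(cv2.convertScaleAbs(f["image"][r[0]:r[1],r[2]:r[3]],alpha=1.6),None,fx=3.7,fy=3.7,interpolation=cv2.INTER_CUBIC))
E
python3 -m jog '[[[1.4,-0.3,0],0,1],[[2.7,-0.4,0],0,1],[[3.1,-0.4,0],0,1],[[3.6,-0.4,0],0,1],[[3.9,-0.3,0],0,1],[[4.2,-0.2,0],0,1],[[4.5,-0.1,0],0,1],[[4.8,0,0],0,1],[[4.8,0,0],0,1]]' 40; python3 st.py a
```

```text
clock: 14.25
tcp_pos: [0.5354, -0.1205, 0.3454]
orientation: [-1.259, 1.129, -1.128]
contact_force: [-1.2, 4.3, -0.1]
grip_width: 0.0001
t 14.25 tcp [ 0.5354 -0.1205  0.3454] grasp_ch [  0.2 -33.  190.4] F_ch [-0.73  4.37 -0.09] w 0.1
```

View pics/st_a.png

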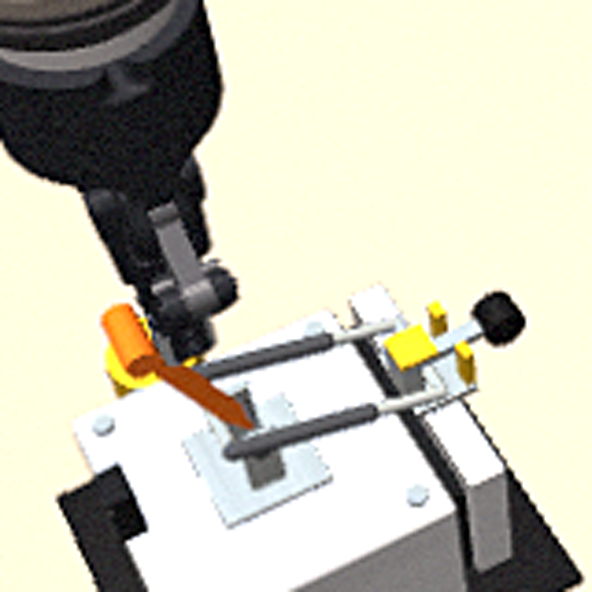

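The handle is leaning over to -y with the roll at (125,340). The bail is still hooked and the door is being drawn in. Continuing along the arc.

```bash
python3 -m jog '[[[0.3,0.1,0],0,1],[[0.6,0.25,0],0,1],[[0.9,0.4,0],0,1],[[1.2,0.6,0],0,1],[[1.45,0.8,0],0,1],[[1.7,1.0,0],0,1],[[1.95,1.2,0],0,1],[[2.2,1.4,0],0,1],[[2.2,1.4,0],0,1]]' 40; python3 st.py b
```

```text
clock: 15.42
tcp_pos: [0.5378, -0.1432, 0.3309]
orientation: [-1.259, 1.129, -1.129]
contact_force: [-1.5, 1.3, 0.7]
grip_width: -0.0002
t 15.425 tcp [ 0.5378 -0.1432  0.3309] grasp_ch [ 1.000e-01 -5.600e+01  1.759e+02] F_ch [-1.39  1.47  0.69] w -0.2
```

View pics/st_b.png

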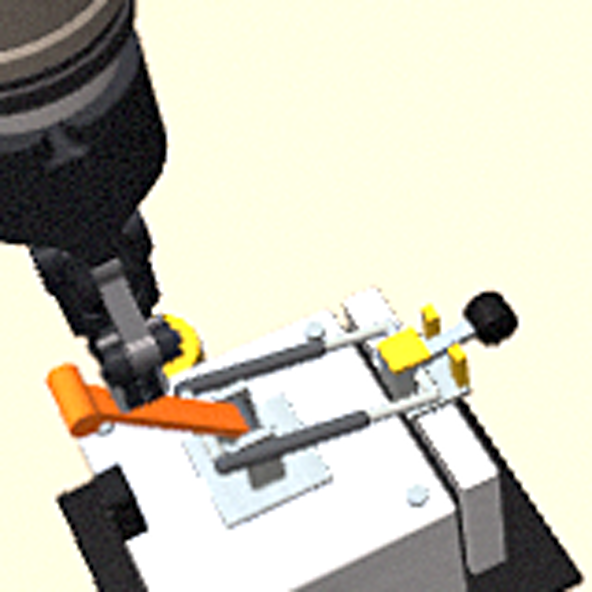

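```bash
python3 -m jog '[[[0.25,0.25,0],0,1],[[0.45,0.5,0],0,1],[[0.65,0.75,0],0,1],[[0.85,1.0,0],0,1],[[1.05,1.3,0],0,1],[[1.2,1.6,0],0,1],[[1.2,1.6,0],0,1]]' 40; python3 st.py c;  python3 -m jog '[[[0.15,0.3,0],0,1],[[0.3,0.6,0],0,1],[[0.3,0.6,0],0,1]]' 40; python3 st.py d
```

```text
clock: 16.35
tcp_pos: [0.5393, -0.1547, 0.3148]
orientation: [-1.258, 1.129, -1.129]
contact_force: [0.6, -0.8, -0.9]
grip_width: -0.0003
t 16.35 tcp [ 0.5393 -0.1547  0.3148] grasp_ch [  0.4 -67.6 159.8] F_ch [ 0.51 -0.85 -0.9 ] w -0.3
clock: 16.77
tcp_pos: [0.5394, -0.1576, 0.3088]
orientation: [-1.259, 1.129, -1.128]
contact_force: [0.6, -0.8, 0.2]
grip_width: 0.0004
t 16.775 tcp [ 0.5394 -0.1576  0.3088] grasp_ch [  0.  -70.5 153.8] F_ch [ 0.47 -0.81  0.23] w 0.4
```

View pics/st_d.png

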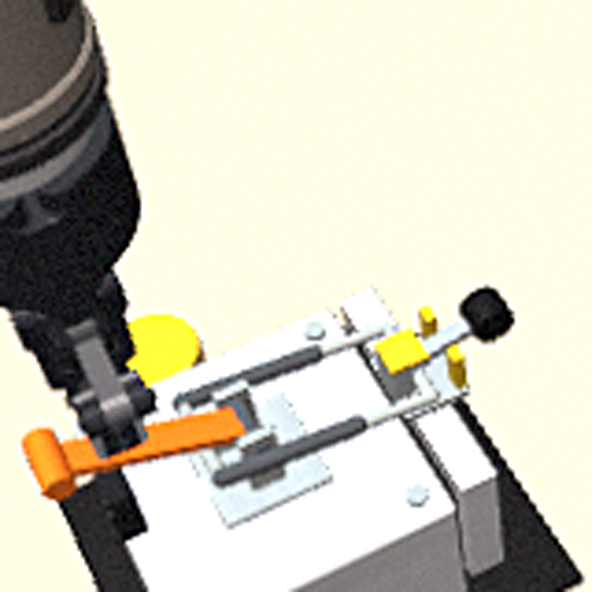

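No force on the fingers: the lever has gone past centre and lies near the bumper, ahead of them. I'll follow it down and press gently.

```bash
python3 -m jog '[[[0.2,0.5,0],0,1],[[0.3,1.0,0],0,1],[[0.4,1.5,0],0,1],[[0.4,1.7,0],0,1],[[0.4,1.7,0],0,1]]' 40; python3 st.py e;  python3 -m jog '[[[0,0.1,0],0,1],[[0,0.2,0],0,1],[[0,0.2,0],0,1]]' 40; python3 st.py f
```

```text
clock: 17.45
tcp_pos: [0.5399, -0.1614, 0.292]
orientation: [-1.259, 1.129, -1.128]
contact_force: [-0.2, -0.1, 0.1]
grip_width: 0.0001
t 17.45 tcp [ 0.5399 -0.1614  0.292 ] grasp_ch [ 1.00e-01 -7.43e+01  1.37e+02] F_ch [-0.17 -0.05  0.12] w 0.1
clock: 17.88
tcp_pos: [0.5399, -0.1615, 0.2902]
orientation: [-1.259, 1.129, -1.128]
contact_force: [-0.2, 0.6, 0.5]
grip_width: -0.0003
t 17.875 tcp [ 0.5399 -0.1615  0.2902] grasp_ch [  0.2 -74.3 135.2] F_ch [-0.12  0.65  0.53] w -0.3
```

View pics/st_f.png

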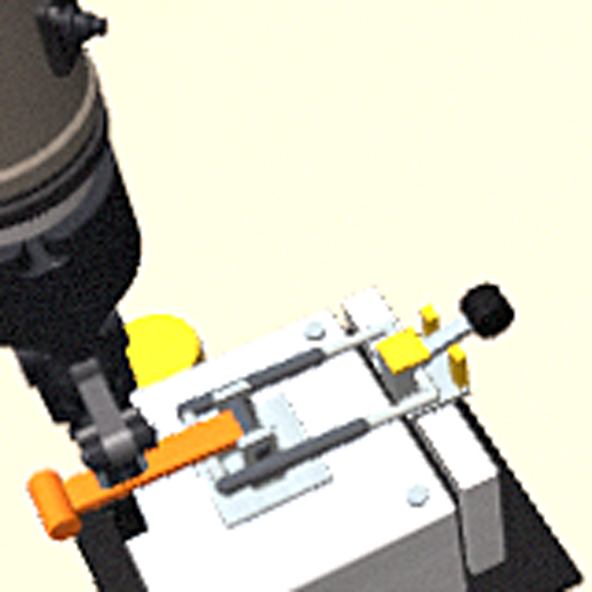

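```bash
python3 -m jog '[[[0,0.1,0],0,1],[[0,0.2,0],0,1],[[0,0.2,0],0,1]]' 40; python3 st.py g;  python3 -m jog '[[[0,0.1,0],0,1],[[0,0.1,0],0,1]]' 40; python3 st.py h
```

```text
clock: 18.3
tcp_pos: [0.54, -0.1614, 0.2888]
orientation: [-1.259, 1.128, -1.129]
contact_force: [-1.4, -0.0, 5.6]
grip_width: -0.0001
t 18.3 tcp [ 0.54   -0.1614  0.2888] grasp_ch [  0.4 -74.4 133.8] F_ch [-1.35  0.12  5.59] w -0.1
clock: 18.6
tcp_pos: [0.5401, -0.1614, 0.2886]
orientation: [-1.259, 1.128, -1.129]
contact_force: [-4.7, 0.4, 12.2]
grip_width: -0.0002
t 18.6 tcp [ 0.5401 -0.1614  0.2886] grasp_ch [  0.4 -74.4 133.6] F_ch [-4.6   0.91 12.21] w -0.2
```

Firm contact at the predicted home height (133.7 mm) with 12 N, so the handle is on the bumper. I'll back off and look.

```bash
python3 -m jog '[[[0,-0.3,0],0,1],[[0,-2,0],0,1],[[0,-6,0],0,1],[[0,-11,0],0,1],[[6,-12,-6],0,1],[[12,-12,-12],0,1],[[12,-12,-16],0,1],[[12,-12,-20],0,1],[[12,-12,-20],0,1],[[12,-12,-20],0,1]]' 40; python3 - <<'E'
from H import *
o,M,C,p=state()
for n in("scene","top"):
    f=grab_frame(n); cv2.imwrite(f"pics/{n}_full_end.png",f["image"]); r=(215,315,175,325) if n=="scene" else (220,350,300,470)
    cv2.imwrite(f"pics/{n}_end.png",cv2.resize(cv2.convertScaleAbs(f["image"][r[0]:r[1],r[2]:r[3]],alpha=1.6),None,fx=4.6,fy=4.6,interpolation=cv2.INTER_CUBIC))
E
```

```text
clock: 19.9
tcp_pos: [0.3548, -0.3023, 0.4081]
orientation: [-1.258, 1.127, -1.13]
contact_force: [-0.1, 1.0, -0.1]
grip_width: 0.0001
t 19.9 tcp [ 0.3548 -0.3023  0.4081] grasp_ch [-198.9 -194.4  253.1] F_ch [-0.02  1.04 -0.11] w 0.1
```

View pics/scene_end.png

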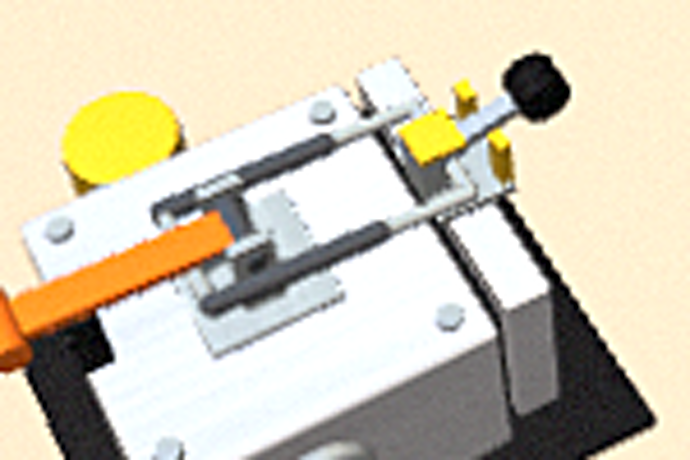

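View pics/top_end.png

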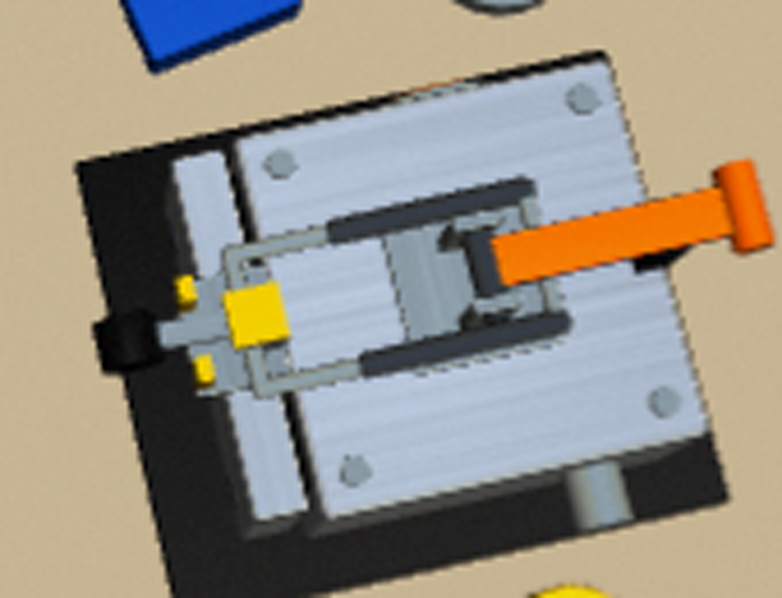

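The bar lies under the nose, the door is drawn against the chamber, the handle is over on the bumper and the parts beside it haven't been touched. One numeric check of the lever angle before handing in.

```bash
python3 - <<'E'
from H import *
v=np.load("v.npy");p=v[:3]
im={}
for n,k in(("scene",7),("top",13)):
    f=grab_frame(n); h=cv2.cvtColor(f["image"],cv2.COLOR_BGR2HSV); m=cv2.inRange(h,(3,150,60),(16,255,255))
    nn,lab,st,ce=cv2.connectedComponentsWithStats(m); i=1+np.argmax(st[1:,4]); 
    z=np.zeros_like(m)
    # handle end: extreme along handle
    ys_,xs_=np.where(lab==i); P=np.c_[xs_,ys_]
    for th in(2.1,2.25,2.32):
        a=np.pi/4+th
        q=[[0,-.02+r*np.cos(a)-h_*np.sin(a)*0,.11+r*np.sin(a)] for r in(.03,.085) for h_ in(0,)]
        print(n,th,np.round(proj(f,c2w(p,np.array(q)),v[k:k+3],v[k+3:k+6]),1).tolist())
    ax=proj(f,c2w(p,[[0,-.05,.11],[0,-.105,.11]]),v[k:k+3],v[k+3:k+6]); e=(ax[1]-ax[0]);L=np.linalg.norm(e);e/=L
    s=(P-ax[0])@e; tip=P[s>s.max()-14/55*L]; print(n,"roll centroid",tip.mean(0),"n",len(tip))
E
```

```text
scene 2.1 [[208.4, 269.8], [173.4, 279.7]]
scene 2.25 [[208.5, 271.7], [174.2, 285.0]]
scene 2.32 [[208.7, 272.5], [174.9, 287.2]]
scene roll centroid [174.33727811 286.07100592] n 169
top 2.1 [[425.1, 272.1], [462.7, 262.2]]
top 2.25 [[425.1, 272.6], [462.0, 263.7]]
top 2.32 [[424.9, 272.9], [461.3, 264.5]]
top roll centroid [461.09039548 264.45762712] n 177
```

```bash
python3 -c "
from bench import *
print(hand_in())"
```

```text
the job is handed in; nothing more can be done
None
```

The load-lock door is clamped and the job is handed in at about 20 s of the 72 s allowed. I lowered the bail into the slot, drew it in under the nose until it seated on the post, and let go of the grip. I then pushed the lever over with closed fingers and pressed it home.

**Forces:** Readings were taken at the end of each call, so a brief peak in between could have been missed.
- **In the slot:** tool forces stayed at or below about 6.5 N.
- **Seating on the post:** about 9 N.
- **On the bumper:** the last press read 12 N, at the predicted home height. The bumper also carries the latch's own load, which I did not measure.

**Last checks:**
- The pictures show the bar under the nose, the door drawn in, and the parts beside the chamber where they were.
- The robot is well clear of everything.
- The top view puts the lever at about 2.32 rad, but the scene view reads about 1 px short, roughly 2.29 rad. I put that down to the visible surface of the roll biasing the reading.

**What disagreed:** while lowering the bail, my bar position from the grasp was 2–4 mm off the picture, so I steered by picture and force.

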